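# Gauge a setting ring in a bench-held caliper

## Task

Measure the outside of the large steel ring in the caliper that is clamped in the blue stand, only by pushing with the fingers: push the sliding jaw back until the caliper is open wide enough, push the ring along the bench in between the two long jaws until it rests against the edge of the beam, then push the sliding jaw up lightly until the ring is closed snugly between both jaws. Do not pick up or pinch anything, do not force the caliper, leave the other things where they are, and finish with the hand clear.

Things in the scene. Friction and masses are not known exactly. Their poses are not given: they have to be found in the camera images.
- caliper_jaw (a joint): Opening between the long jaws of the steel vernier caliper in m: 0 shut, growing as the sliding jaw moves away from the fixed jaw, up to 0.11; at the start it is 0.032 to 0.043, less than the large ring. The jaw slides easily (about 0.4 N) and stays where it is left.
- fixed_face (a point): Point on the fixed long jaw's measuring face, 8 mm above the bench, 17 mm from the jaw's tip, 23 mm to -x of the beam's near edge. Caliper axes: the beam runs along y with the fixed jaw (up to 12 mm wide, to +y of its face) at its +y end; the long jaws (4 mm thick, 6 to 10 mm above the bench) point to -x; +x leads to the beam. The caliper is fixed; only its jaw slides.
- sliding_face (a point): The like point on the sliding long jaw's face, same axes; it lies to -y of fixed_face and meets it when shut. Its back, to push it shut, is 8 mm to -y of the face here, 10 mm at its root, 2 mm at its tip. It reaches from 19 mm to -x of this point to 21 mm to +x, where its slider (20 mm wide, 52 mm long, top 12 mm above the bench) runs on the beam towards -y.
- stand: The caliper's fixed stand: low dark steel foot with a blue clamp bar and a black thumbscrew, 74 x 46 mm, 35 mm high, clamping the -y end of the beam (the body includes the caliper). Origin: on the bench 20 mm to +x and 108 mm to -y of fixed_face, axes as there; the foot's middle is 11 mm to +x and 101 mm to -y of the origin.
- big_ring_center (a point): Centre of the large steel ring gauge, half-way up (7 mm above the bench): a ring 46 mm in outside diameter, 14 mm high, lying flat and loose, about 0.15 kg, in front of the caliper to the left or right of its mouth. When it rests against the beam and the fixed jaw, its centre is 23 mm to -y of fixed_face.
- small_ring: a like ring gauge but only 34 mm in diameter and 12 mm high, loose; not the one to measure. Origin: centre of its underside.
- master: stepped steel setting master, 30 mm in diameter, 43 mm high, upright and loose. Origin: centre of its underside.
- plug_gauge: steel plug gauge, 98 mm long (along its y), 18 mm wide, 16 mm high, lying loose. Origin: under its middle.
- sample_dish: glass dish with small caps, 64 mm in diameter, 15 mm high, loose. Origin: centre of its underside.
- bin: blue parts bin, 68 x 96 mm, 47 mm high, loose. Origin: centre of its underside.
Mind the look-alikes: they are no part of the job. Leave any orange or turquoise look-alike of the part that bears big_ring_center alone.

How it is judged:
By the outcome, as a careful person would: the job done as asked, in the order asked, and still so for the second after the job is handed in, with the robot touching nothing.
It also fails if it takes over 72 s, if anything falls off the work surface, if the arm or the gripper's body presses on something with over 40 N, if the wrist force passes 120 N, or if a joint passes its speed limit or range.

## Robot

A 7-joint arm with a two-finger parallel gripper is mounted at the origin on a cart in front of the work surface, level with it; the furniture and walls round the work are solid. World frame = base frame: x ahead of the robot, y to its left, z up, the work surface at z = 0. Lengths are in m, angles in rad, forces in N, time in s.
With the tool pointing down it reaches from about 0.425 to 0.975 m from the base axis. Payload 16.7 kg.
Tool frame: the origin (TCP) lies at the very end of the fingers, on their centre line; the grasp point (between the pads) lies 19 mm behind it; y points along the fingers, x is the direction in which the jaws open and shut, and the axes are right-handed (so a half turn about y gives the same grasp; the last joint's range is limited). The gripper opens to 85 mm and grips with 20 to 120 N. Pads are 22 mm wide; open, the fingers measure 114 mm over their backs; the gripper's body (76 mm by 85 mm) begins 54 mm behind the grasp point. The pads swing forward as they close: fully open they stand 13 mm farther back than shut.
Start: joints at [-1.286, 0.426, 0.074, 1.606, -0.034, 1.111, -0.067], TCP at [0.284, 0.612, 0.231] pointing down, gripper open.
Joint ranges: [-2.85, 2.85], [-0.5, 2.14], [-1.23, 1.37], [0.21, 2.46], [-1.02, 4.16], [0.16, 2.05], [-2.73, 2.73]. Speed limits (rad/s): [1.89, 1.89, 2.39, 2.39, 3.01, 3.01, 3.01].

## Interface

Orientations are given as a rotation vector (axis times angle).
In Python, from station import state, snapshot, hand_in, outline_of, tip_of gives the robot as it stands.
- The arm moves only by the tool play_rows, never from a script. Its arguments are lists of equal length, an entry for each row: "linear": the shift along the tool's x, y, z in cm, a list of three; "turn": the turn about the tool's y in rad; "hand": the gripper's target within -1 to 1 (fully open at 1, half-way at 0, shut at -1). In form: {"linear": [[x, y, z], ...], "turn": [turn, ...], "hand": [hand, ...]}. A call has 1 to 20 rows; each row is the pose to reach, as a shift and turn from the pose measured when the call began, along the tool's axes at that moment; what a row does not reach only later rows make up. A row lasts 1/12 s, in which the tool goes at most 41.7 mm and 7.16 degrees, less where a joint would pass 70% of its speed; a pose out of reach is approached as far as the arm can. A call with a gripper value outside its range is refused whole. The fingers move at their own pace and stop on an object; "newtons" is the grip in N (left out, the last holds). Time passes only in rows, so rows that repeat a pose let the fingers close. It gives the time, the measured TCP pose, the force and the opening at its end, in the units of the state.
- state(): the state, without advancing time (a new reading comes with each control period).
- snapshot(name): name is "scene" or "top" or "wrist"; returns a dict with "frame" (384x512x3 uint8, blue, green, red), "fovy" (degrees; the focal length in pixels is half the picture's height over the tangent of half this angle, whatever the lens; pixels are square), "cx", "cy" (the principal point, pixels), "dist_coeffs" ([k1, k2, p1, p2, k3] as OpenCV has them; the pictures are not rectified), "R" (3x3) and "t" (3): a world point X has camera coordinates R X + t. Camera axes: x right, y down, z forward; pixel columns grow to the right and rows downward; lengths in m; the calibration is good to about 2 mm. A picture is of the moment at which its call begins. There is no depth.
- hand_in(): hands the job in, once; it reports no verdict.
Trained networks look in the newest picture that a camera, given by its name, has taken for a name from the list of things; names that differ only in an ending like _2 or _b are one class to them, and where a whole thing is asked for, a point or a joint stands for the part that bears it (a point fixed in the world has none). Each returns a list of dicts, best first, with "p" (0 to 1); they miss things now and then, are a little off and sometimes report something else, mostly with a low value. They report only what shows in the picture. A call takes as long as a camera call. They do not tell look-alikes from the thing itself.
- outline_of(thing, camera): "region" (384x512 bool, what is visible of it) and "bbox" ([centre column, centre row, width, height] as shares, 0 to 1, of the picture: columns of its width, rows of its height, round what is visible of it).
- tip_of(thing, camera): "point" ([row, column] as shares, 0 to 1, of the picture: columns of its width, rows of its height: a listed point, or the origin of a listed thing).
The state is a dict: "clock": time; "joint_pos": joint angles; "qvel": joint speeds; "effort": joint torques, N m; "eef_pos": TCP position; "tcp_rot": TCP orientation; "wrist_force": force on the tool from outside, world axes, zero at the start; "ft_torque": the same for the moment, N m; "width": finger opening in m.
Only numpy, scipy, OpenCV 4.12 (cv2) and the standard library are available. Lean on these libraries where they do the work, as an engineer would, in place of code of your own. Each camera call takes 0.05 s, during which the arm holds its last target.

## Working session

There is one attempt and no reset: what is moved stays moved. The work goes in short steps, Python scripts to look and compute and a tool call to move; the robot and the scene stay as the last step left them, time stands still between calls to the robot, and variables do not carry over. Pictures are saved under pics/ and viewed, and the job is handed in when it is done.

Besides the shell and the picture viewer there is one more tool, called after "Emit:" as name(argument=value, ...), one argument or row to a line, values as JSON. play_rows: Moves the arm, as the interface text tells. Its arguments: {"type":"object","properties":{"linear":{"type":"array","items":{"type":"array","items":{"type":"number"}}},"turn":{"type":"array","items":{"type":"number"}},"hand":{"type":"array","items":{"type":"number"}},"newtons":{"type":"number"}},"required":["linear","turn","hand"]}

```bash
mkdir -p pics; ls
cat > h.py <<'E'
import numpy as np, cv2
from station import state, snapshot, hand_in, outline_of, tip_of
from scipy.spatial.transform import Rotation as Ro
def K(s):
    f=192/np.tan(np.radians(s['fovy'])/2); return np.array([[f,0,s['cx']],[0,f,s['cy']],[0,0,1.]])
def ray(s,rc,z):
    p=cv2.undistortPoints(np.array([[[rc[1],rc[0]]]],float),K(s),np.array(s['dist_coeffs'],float))[0,0]
    R=np.array(s['R']);t=np.array(s['t']);C=-R.T@t;d=R.T@np.array([p[0],p[1],1]);return C+d*(z-C[2])/d[2]
def proj(s,X):
    R=np.array(s['R']);return cv2.projectPoints(np.array(X,float).reshape(-1,3),cv2.Rodrigues(R)[0],np.array(s['t'],float),K(s),np.array(s['dist_coeffs'],float))[0][:,0]
E
python3 - <<'E'
from h import *
st=state();print(st)
for c in ['scene','top','wrist']:
    s=snapshot(c);cv2.imwrite(f'pics/{c}0.png',s['frame'])
    print(c,s['fovy'],-np.array(s['R']).T@s['t'])
    for n,z in [('fixed_face',.008),('sliding_face',.008),('big_ring_center',.007),('stand',0),('small_ring',0),('master',0),('plug_gauge',0),('sample_dish',0),('bin',0)]:
        for r in tip_of(n,c)[:3]:
            rc=np.array(r['point'])*[384,512];print(n,round(r['p'],2),rc.round(1),ray(s,rc,z).round(4))
E
```

```text
pics
{'clock': 0.0, 'joint_pos': array([-1.2855087 ,  0.42673955,  0.0738329 ,  1.60662855, -0.03410024,
        1.11081807, -0.06712716]), 'qvel': array([-1.99524654e-04, -3.37569639e-04, -1.01681188e-03,  5.89891552e-04,
       -5.34888074e-04,  1.06580494e-03,  3.71036682e-05]), 'effort': array([-8.19567267e-04, -9.49828935e+01,  3.76048028e+00, -4.63510966e+01,
        1.91589422e-02,  1.04699060e-02, -3.83682402e-05]), 'eef_pos': array([0.28415978, 0.61180232, 0.23059553]), 'tcp_rot': array([-1.38489874, -0.88244335,  0.88420539]), 'wrist_force': array([0.93380256, 0.2209883 , 0.78581651]), 'ft_torque': array([-0.04247403,  0.01207266, -0.0091996 ]), 'width': 0.08588016978907687}
scene 51.17418846638843 [-0.2086834   0.70813628  0.61568696]
fixed_face 0.74 [169.6 255.1] [0.6133 0.1318 0.008 ]
sliding_face 0.65 [163.5 270.8] [0.6139 0.0735 0.008 ]
big_ring_center 0.68 [181.7 357.3] [ 0.3907 -0.0612  0.007 ]
big_ring_center 0.66 [182.8 331.6] [0.43   0.0009 0.007 ]
big_ring_center 0.61 [166.9 329.1] [ 0.4965 -0.0544  0.007 ]
stand 0.76 [158.2 284.3] [0.6256 0.0117 0.    ]
small_ri
[... 414 characters left out ...]
4  0.007 ]
big_ring_center 0.53 [244.9 318.2] [0.4071 0.0114 0.007 ]
stand 0.81 [158.5 311.7] [0.6177 0.0251 0.    ]
small_ring 0.64 [196.1 237.7] [0.5222 0.2054 0.    ]
master 0.68 [204.  157.6] [0.5003 0.3998 0.    ]
plug_gauge 0.69 [156.5 211.2] [0.6192 0.2724 0.    ]
sample_dish 0.56 [231.  100.8] [0.4328 0.5355 0.    ]
bin 0.68 [154.3 131.2] [0.6224 0.4704 0.    ]
wrist 71.98670409041584 [0.21378397 0.64584015 0.37380938]
big_ring_center 0.73 [275.5 252.4] [0.4335 0.5412 0.007 ]
big_ring_center 0.68 [360.9   4.6] [0.4131 0.0176 0.007 ]
small_ring 0.67 [369.  119.8] [0.5231 0.2163 0.    ]
master 0.8 [332.9 198.2] [0.5059 0.4001 0.    ]
sample_dish 0.7 [273.5 254.3] [0.4356 0.5436 0.    ]
```

Run:
```python
import cv2
a=cv2.imread('pics/top0.png');cv2.imwrite('pics/topc.png',cv2.resize(a[120:290,190:410],None,fx=3.5,fy=3.5,interpolation=cv2.INTER_CUBIC))
```

```text
(no output)
```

View pics/top0.png

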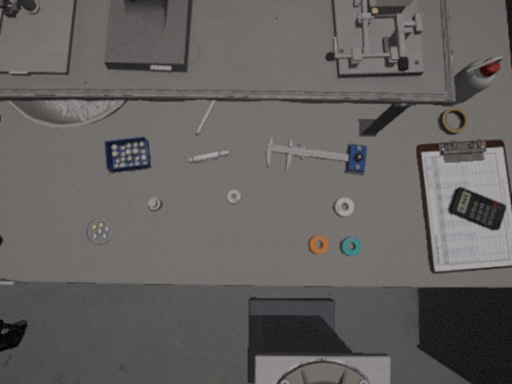

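View pics/scene0.png

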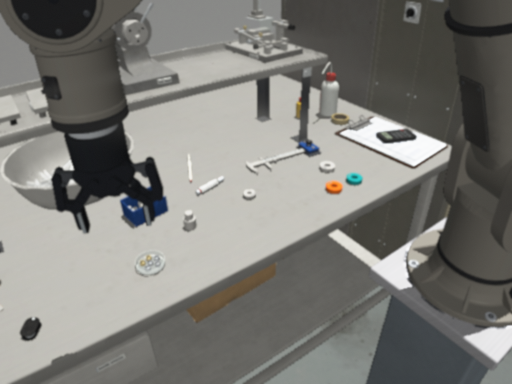

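View pics/topc.png

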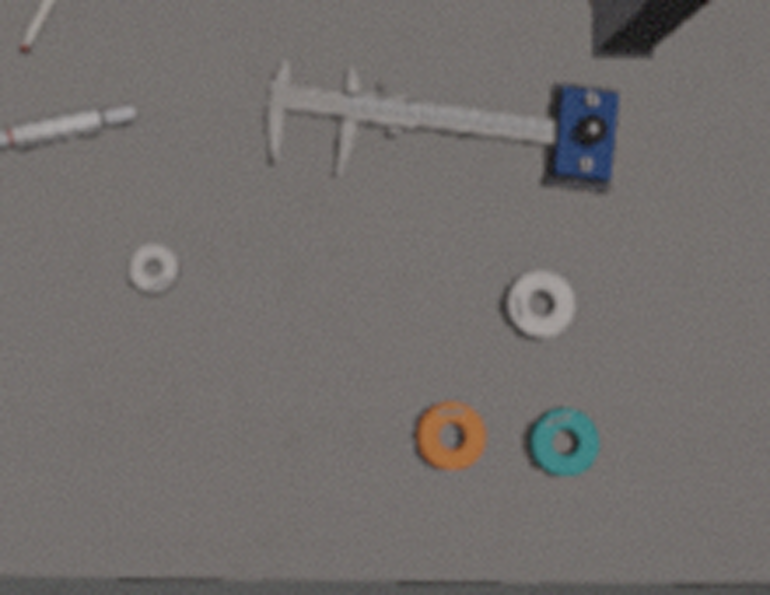

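Top view: the big steel ring is at (344,207). The orange ring (319,245) and turquoise ring (351,246) are look-alikes of the same size. The ring at (234,196) is visibly smaller, so it is the small ring. The plain steel, larger one at (344,207) is the one to measure. The caliper's beam runs from (270,150) to (350,157).

Run:
```python
from h import *
st=state();R=Ro.from_rotvec(st['tcp_rot']).as_matrix();print(R.round(3))
s=snapshot('wrist');Rc=np.array(s['R']);print((Rc@R).round(3)); C=-Rc.T@s['t'];print(R.T@(C-st['eef_pos']))
s=snapshot('top')
P=lambda c,r,z=.008: ray(s,(r/3.5+120,c/3.5+190),z).round(4)
print('tips',P(273,163),P(340,175)); print('beam near edge',P(290,108),P(550,143)); print('far',P(290,88),P(553,119)); print('ring',P(541,302,.014))
```

```text
[[ 0.421 -0.    -0.907]
 [ 0.907 -0.     0.421]
 [-0.    -1.     0.   ]]
[[ 1.     0.001  0.001]
 [ 0.001 -0.305 -0.953]
 [-0.001  0.953 -0.305]]
[ 0.00082997 -0.14250375  0.07817562]
tips [0.5946 0.1328 0.008 ] [0.5868 0.0862 0.008 ]
beam near edge [0.6337 0.1213 0.008 ] [ 0.6116 -0.0605  0.008 ]
far [0.6479 0.1214 0.008 ] [ 0.6287 -0.0629  0.008 ]
ring [ 0.4997 -0.0512  0.014 ]
```

View pics/wrist0.png

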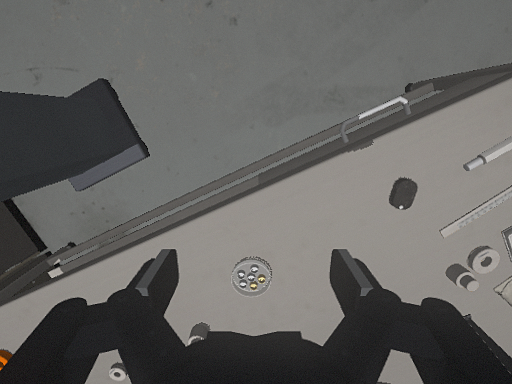

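Run:
```python
from h import *
s=snapshot('scene');t=snapshot('top')
A=s['frame'][0:200,150:350];B=t['frame'][60:200,320:500]
cv2.imwrite('pics/c1.png',cv2.resize(A,None,fx=3,fy=3));cv2.imwrite('pics/c2.png',cv2.resize(B,None,fx=4,fy=4))
def tri(rc1,rc2):
    # least squares
    Am=[];b=[]
    M=np.zeros((3,3));v=np.zeros(3)
    for c,rc in((s,rc1),(t,rc2)):
        C=-np.array(c['R']).T@c['t'];d=ray(c,rc,0)-C;d/=np.linalg.norm(d);Q=np.eye(3)-np.outer(d,d);M+=Q;v+=Q@C
    return np.linalg.solve(M,v).round(3)
print(tri((55,327),(100,452)))
```

```text
[ 0.67  -0.184  0.279]
```

View pics/c1.png

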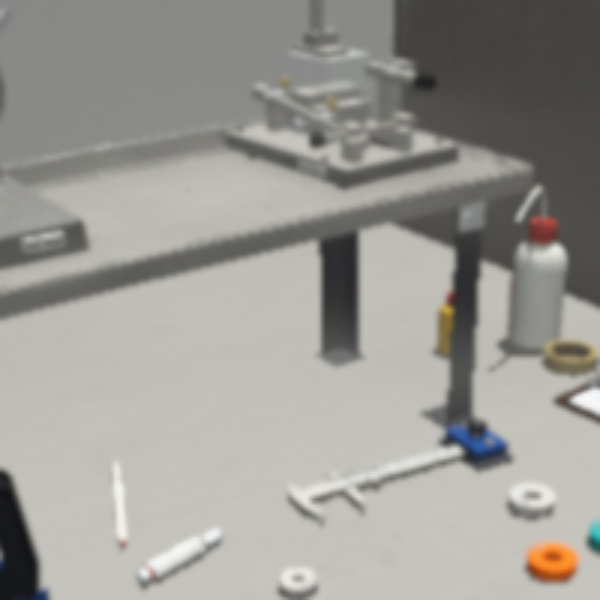

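View pics/c2.png

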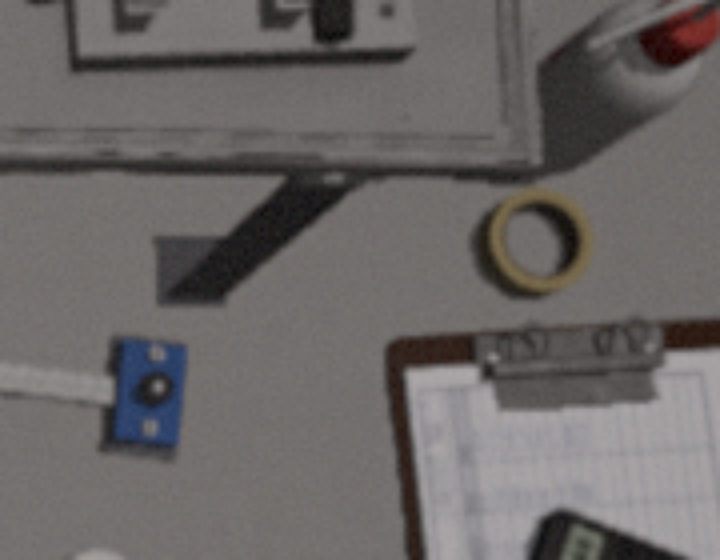

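Emit:
play_rows(
  linear=[
    [-1, 0.2, -1.3],
    [-3, 0.6, -4],
    [-5, 1.2, -6.6],
    [-7.2, 1.7, -9.5],
    [-9.4, 2.2, -12.4],
    [-11.6, 2.7, -15.3],
    [-13.8, 3.2, -18.2],
    [-16, 3.8, -21.2],
    [-18.2, 4.3, -24.2],
    [-20.4, 4.9, -27.2],
    [-22.6, 5.4, -30.1],
    [-24.8, 5.9, -33],
    [-27, 6.4, -36],
    [-29.2, 7, -38.9],
    [-31.2, 7.4, -41.5],
    [-33, 7.9, -43.8],
    [-33.9, 8.1, -45.1],
    [-33.9, 8.1, -45.1],
    [-33.9, 8.1, -45.1],
  ],
  turn=[0.03, 0.1, 0.18, 0.26, 0.34, 0.42, 0.5, 0.58, 0.66, 0.74, 0.82, 0.9, 0.98, 1.06, 1.14, 1.22, 1.26, 1.26, 1.26],
  hand=[-1, -1, -1, -1, -1, -1, -1, -1, -1, -1, -1, -1, -1, -1, -1, -1, -1, -1, -1],
)

```text
clock: 3.28
eef_pos: [0.5507, 0.1145, 0.1502]
tcp_rot: [-1.569, 0.098, -0.097]
wrist_force: [-0.2, 0.2, 0.2]
width: 0.0001
```

```bash
cat > look.py <<'E'
import sys
from h import *
tag=sys.argv[1]
st=state();R=Ro.from_rotvec(st['tcp_rot']).as_matrix();print(st['clock'],st['eef_pos'].round(4),'yaw',np.degrees(np.arctan2(R[1,0],R[0,0])).round(2),'q',st['joint_pos'].round(2),'w',st['width'],'F',st['wrist_force'].round(2))
for c in sys.argv[2:]:
    s=snapshot(c);cv2.imwrite(f'pics/{c}{tag}.png',s['frame'])
    for n,z in [('fixed_face',.008),('sliding_face',.008),('big_ring_center',.007),('stand',0)]:
        for r in tip_of(n,c)[:3]:
            rc=np.array(r['point'])*[384,512];print(c,n,round(r['p'],2),rc.round(1),ray(s,rc,z).round(4))
E
python3 look.py 1 wrist
```

```text
3.2833 [0.5507 0.1145 0.1502] yaw -7.12 q [-0.72  0.36  0.49  1.96 -0.22  0.87 -0.23] w 0.00012546722055454743 F [-0.24  0.22  0.17]
wrist fixed_face 0.9 [171.5 308.6] [0.6128 0.1281 0.008 ]
wrist sliding_face 0.86 [208.8 304.3] [0.6053 0.0853 0.008 ]
wrist big_ring_center 0.97 [277.9 155.2] [0.4126 0.0153 0.007 ]
wrist big_ring_center 0.39 [329.8 165.5] [ 0.4061 -0.0677  0.007 ]
wrist stand 0.58 [256.4 322.1] [0.6248 0.0163 0.    ]
```

View pics/wrist1.png

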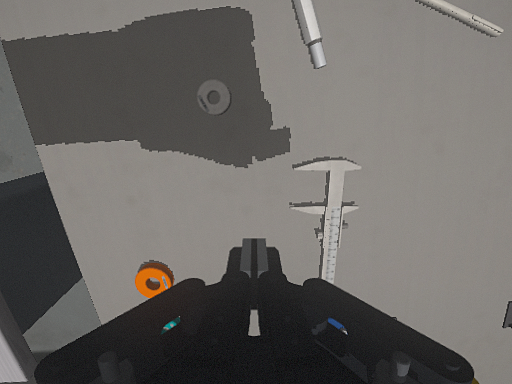

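Run:
```python
from h import *
s=snapshot('wrist');f=s['frame'];cv2.imwrite('pics/w1c.png',cv2.resize(f[145:295,240:400],None,fx=4.5,fy=4,interpolation=cv2.INTER_CUBIC)[:600])
for a in [(170,330),(278,321.5),(167,293),(207,291)]:print(a,ray(s,a,.009).round(4))
```

```text
(170, 330) [0.6357 0.1289 0.009 ]
(278, 321.5) [ 0.6208 -0.0072  0.009 ]
(167, 293) [0.5957 0.137  0.009 ]
(207, 291) [0.59   0.0914 0.009 ]
```

View pics/w1c.png

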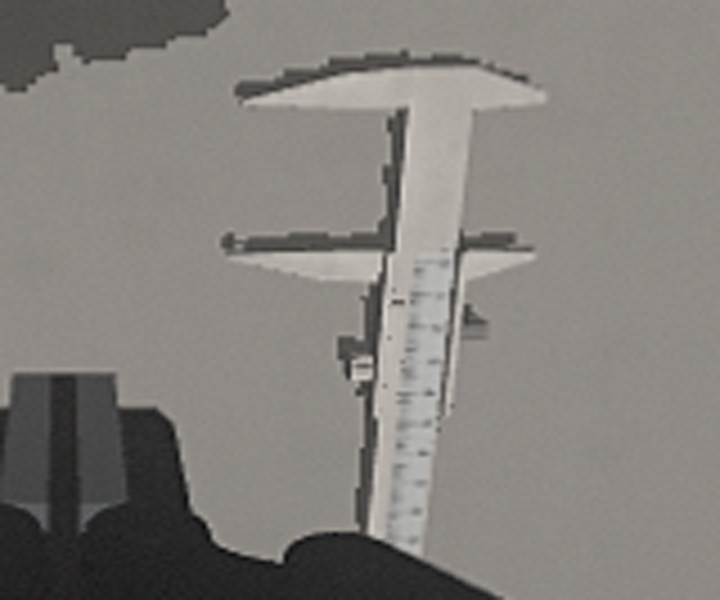

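Run:
```python
from h import *
s=snapshot('wrist')
g=lambda x,y,z=.010: ray(s,(145+y/4,240+x/4.5),z)
for a,b in [((240,104),(405,107)),((226,252),(385,250)),((405,112),(395,235)),((472,112),(462,235)),((385,258),(370,530))]:
    A=g(*a);B=g(*b);d=B-A;print(A.round(4),B.round(4),np.degrees(np.arctan2(d[1],d[0])).round(2))
```

```text
[0.5957 0.1325 0.01  ] [0.6354 0.1269 0.01  ] -8.02
[0.5889 0.0904 0.01  ] [0.6289 0.0861 0.01  ] -6.12
[0.6354 0.1255 0.01  ] [0.6316 0.0903 0.01  ] -96.06
[0.6516 0.1236 0.01  ] [0.6485 0.0883 0.01  ] -95.09
[0.6288 0.0837 0.01  ] [ 0.6215 -0.0061  0.01  ] -94.66
```

Emit:
play_rows(
  linear=[
    [0.8, 1, 0],
    [2, 3, 0.1],
    [3.2, 5, 0.1],
    [4.2, 7.2, 0.15],
    [4.6, 9, 0.15],
    [4.6, 10.5, 0.15],
    [4.6, 12, 0.15],
    [4.6, 12.7, 0.15],
    [4.6, 12.7, 0.15],
  ],
  turn=[0, 0, 0, 0, 0, 0, 0, 0, 0],
  hand=[-1, -1, -1, -1, -1, -1, -1, -1, -1],
)

```text
clock: 4.38
eef_pos: [0.5952, 0.1116, 0.0221]
tcp_rot: [-1.569, 0.097, -0.094]
wrist_force: [-0.3, -0.6, 0.2]
width: 0.0001
```

```bash
python3 look.py 2 wrist scene
```

```text
4.3833 [0.5952 0.1116 0.0221] yaw -6.98 q [-0.59  0.61  0.39  1.93 -0.36  0.68 -0.1 ] w 0.0001280205386134432 F [-0.3  -0.58  0.21]
wrist fixed_face 0.65 [212.7 278.1] [0.613  0.1303 0.008 ]
wrist sliding_face 0.55 [273.9 275.1] [0.6069 0.086  0.008 ]
wrist big_ring_center 0.97 [370.1  51.1] [0.4121 0.0121 0.007 ]
scene fixed_face 0.98 [169.9 255.5] [0.6113 0.1318 0.008 ]
scene fixed_face 0.38 [158.3 283.7] [0.6155 0.0226 0.008 ]
scene sliding_face 0.58 [164.7 266.6] [0.6158 0.0878 0.008 ]
scene big_ring_center 0.62 [166.7 327.3] [ 0.5005 -0.0509  0.007 ]
scene big_ring_center 0.57 [184.6 335.4] [ 0.4171 -0.0011  0.007 ]
scene big_ring_center 0.51 [177.9 355. ] [ 0.4083 -0.0708  0.007 ]
scene stand 0.66 [157.3 285.5] [0.6279 0.0051 0.    ]
```

View pics/wrist2.png

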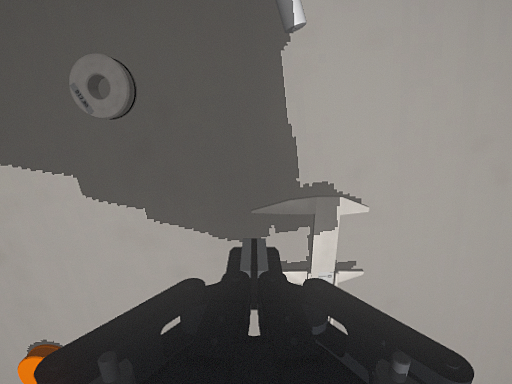

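View pics/scene2.png

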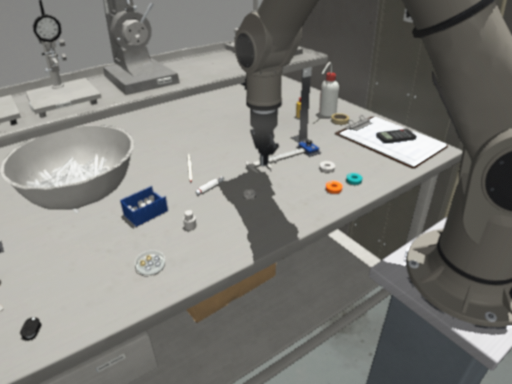

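Emit:
play_rows(
  linear=[
    [0, 1, 0],
    [0, 1.75, 0],
    [0, 1.8, 0],
    [0, 1.8, -0.4],
    [0, 1.8, -0.8],
    [0, 1.8, -1.2],
    [0, 1.8, -1.5],
    [0, 1.8, -1.8],
    [0, 1.8, -2.1],
    [0, 1.8, -2.4],
    [0, 1.8, -2.7],
    [0, 1.8, -3.0],
    [0, 1.8, -3.3],
    [0, 1.8, -3.6],
    [0, 1.8, -3.9],
    [0, 1.8, -4.2],
    [0, 1.8, -4.5],
    [0, 1.8, -4.7],
    [0, 1.8, -4.9],
    [0, 1.8, -4.9],
  ],
  turn=[0, 0, 0, 0, 0, 0, 0, 0, 0, 0, 0, 0, 0, 0, 0, 0, 0, 0, 0, 0],
  hand=[-1, -1, -1, -1, -1, -1, -1, -1, -1, -1, -1, -1, -1, -1, -1, -1, -1, -1, -1, -1],
)

```text
clock: 6.55
eef_pos: [0.5903, 0.0624, 0.0058]
tcp_rot: [-1.568, 0.096, -0.097]
wrist_force: [0.0, 0.0, -0.0]
width: 0.0
```

```bash
python3 look.py 3 wrist
```

```text
6.55 [0.5903 0.0624 0.0058] yaw -7.04 q [-0.5   0.62  0.37  1.96 -0.37  0.63 -0.01] w 6.982080638062592e-06 F [ 0.03  0.04 -0.01]
wrist fixed_face 0.78 [137.5 280. ] [0.6123 0.1286 0.008 ]
wrist sliding_face 0.57 [268.5 278.8] [0.6044 0.0512 0.008 ]
wrist big_ring_center 0.76 [337.9  15.2] [0.4125 0.0143 0.007 ]
```

View pics/wrist3.png

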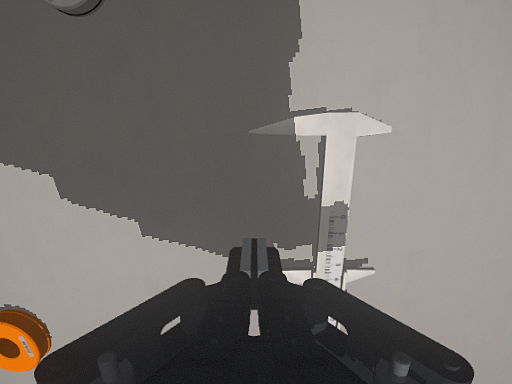

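Emit:
play_rows(
  linear=[
    [0, 0, 0.3],
    [0, -2, 0.3],
    [0, -5, 0.3],
    [-0.5, -8, -0.5],
    [-1.5, -9, -3],
    [-3, -9, -6],
    [-4.5, -9, -9],
    [-6, -9, -12],
    [-7, -9, -15],
    [-7.5, -9, -16.8],
    [-7.5, -9, -16.8],
    [-7.5, -9, -16.8],
  ],
  turn=[0, 0, 0, 0, 0, 0, 0, 0, 0, 0, 0, 0],
  hand=[-1, -1, -1, -1, -0.53, -0.53, -0.53, -0.53, -0.53, -0.53, -0.53, -0.53],
)

```text
clock: 7.8
eef_pos: [0.4953, -0.0951, 0.0959]
tcp_rot: [-1.568, 0.097, -0.098]
wrist_force: [0.0, 0.6, 0.4]
width: 0.02
```

```bash
python3 look.py 4 wrist
```

```text
7.8 [ 0.4953 -0.0951  0.0959] yaw -7.11 q [-0.35  0.36  0.49  2.13 -0.26  0.71  0.19] w 0.020041242390945038 F [0.03 0.62 0.36]
wrist sliding_face 0.69 [ 12.1 374.1] [0.606  0.0489 0.008 ]
wrist big_ring_center 0.86 [156.3 253.5] [ 0.5008 -0.0499  0.007 ]
wrist big_ring_center 0.61 [ 95.5 137.4] [0.4118 0.012  0.007 ]
wrist big_ring_center 0.56 [186.  155.2] [ 0.4089 -0.0654  0.007 ]
wrist stand 0.98 [ 54.  388.6] [ 0.6212  0.0193 -0.    ]
```

View pics/wrist4.png

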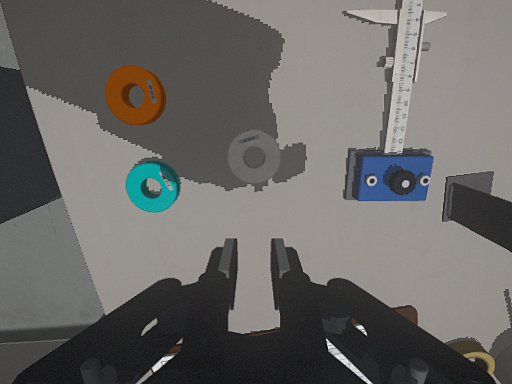

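Emit:
play_rows(
  linear=[
    [0, 2, 0],
    [0, 5, 0],
    [0, 7.8, 0],
    [0, 9, 0.1],
    [0, 9.1, 0.4],
    [0, 9.1, 0.8],
    [0, 9.1, 1.2],
    [0, 9.1, 1.7],
    [0, 9.1, 2.3],
    [0, 9.1, 2.9],
    [0, 9.1, 3.6],
    [0, 9.1, 4.3],
    [0, 9.1, 5],
    [0, 9.1, 5.7],
    [0, 9.1, 6.4],
    [0, 9.1, 7],
    [0, 9.1, 7.5],
    [0, 9.1, 7.9],
    [0, 9.1, 8.1],
    [0, 9.1, 8.1],
  ],
  turn=[0, 0, 0, 0, 0, 0, 0, 0, 0, 0, 0, 0, 0, 0, 0, 0, 0, 0, 0, 0],
  hand=[-0.53, -0.53, -0.53, -0.53, -0.53, -0.53, -0.53, -0.53, -0.53, -0.53, -0.53, -0.53, -0.53, -0.53, -0.53, -0.53, -0.53, -0.53, -0.53, -0.53],
)

```text
clock: 9.72
eef_pos: [0.5056, -0.0126, 0.0045]
tcp_rot: [-1.568, 0.094, -0.094]
wrist_force: [-0.5, -0.0, 0.4]
width: 0.0198
```

```bash
python3 look.py 5 wrist
```

```text
9.7167 [ 0.5056 -0.0126  0.0045] yaw -6.87 q [-0.42  0.52  0.39  2.16 -0.39  0.52  0.15] w 0.019832985396074795 F [-0.46 -0.02  0.35]
wrist big_ring_center 0.95 [231.2  88.9] [0.4112 0.014  0.007 ]
wrist big_ring_center 0.82 [203.2 252.7] [0.509  0.0198 0.007 ]
wrist stand 0.89 [177.7 444.1] [0.621  0.0197 0.    ]
```

View pics/wrist5.png

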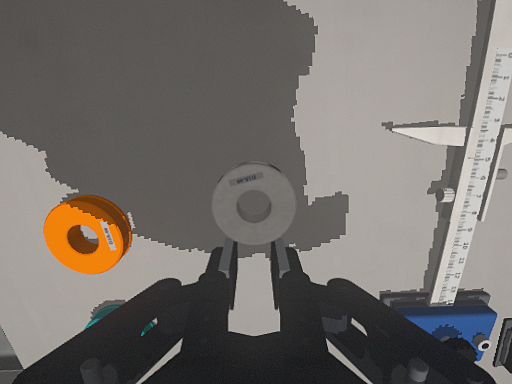

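Emit:
play_rows(
  linear=[
    [0, 0, 0.3],
    [0, 0, 0.8],
    [0, 0, 1.4],
    [0, 0, 2],
    [0, 0, 2.7],
    [0, 0, 3.4],
    [0, 0, 4.1],
    [0, 0, 4.8],
    [0, 0, 5.5],
    [0, 0, 6.2],
    [0, 0, 6.9],
    [0, 0, 7.6],
    [0, 0, 8.2],
    [0, 0, 8.7],
    [0, 0, 9.1],
    [0, 0, 9.3],
    [0, 0, 9.3],
    [0, 0, 9.3],
  ],
  turn=[0, 0, 0, 0, 0, 0, 0, 0, 0, 0, 0, 0, 0, 0, 0, 0, 0, 0],
  hand=[-0.53, -0.53, -0.53, -0.53, -0.53, -0.53, -0.53, -0.53, -0.53, -0.53, -0.53, -0.53, -0.53, -0.53, -0.53, -0.53, -0.53, -0.53],
)

```text
clock: 11.47
eef_pos: [0.5167, 0.079, 0.0046]
tcp_rot: [-1.568, 0.095, -0.095]
wrist_force: [-0.2, 0.0, -0.8]
width: 0.0197
```

```bash
python3 look.py 6 wrist
```

```text
11.4667 [0.5167 0.079  0.0046] yaw -6.93 q [-0.6   0.54  0.4   2.12 -0.4   0.55 -0.02] w 0.01970537367980364 F [-0.17  0.05 -0.81]
wrist fixed_face 0.8 [149.  421.4] [0.6125 0.1308 0.008 ]
wrist sliding_face 0.92 [281.3 397.5] [0.6036 0.0498 0.008 ]
wrist big_ring_center 0.63 [200.9 253.5] [0.5207 0.1125 0.007 ]
wrist stand 0.63 [308.3 415.4] [0.6221 0.0196 0.    ]
```

View pics/wrist6.png

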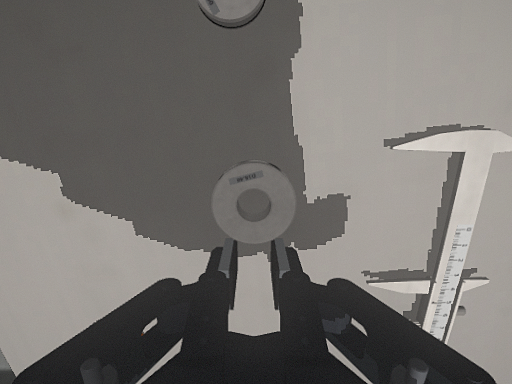

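Emit:
play_rows(
  linear=[
    [0, 0, -0.5],
    [0, 0, -1.5],
    [0, -1, -2],
    [0, -3.5, -2],
    [-0.5, -6, -2],
    [-1.5, -6, -1.5],
    [-3, -6, -0.5],
    [-4.4, -6, 0.5],
    [-5, -6, 1.7],
    [-5, -6, 2.7],
    [-5, -6, 3.4],
    [-5, -6, 3.4],
    [-5, -6, 3.4],
    [-5, -6, 3.4],
    [-5, -6, 3.4],
    [-5, -6, 3.4],
    [-5, -6, 3.4],
    [-5, -6, 3.4],
    [-5, -6, 3.4],
    [-5, -6, 3.4],
  ],
  turn=[0, 0, 0, 0.05, 0.15, 0.27, 0.39, 0.51, 0.63, 0.75, 0.87, 0.98, 1.09, 1.2, 1.3, 1.4, 1.5, 1.56, 1.56, 1.56],
  hand=[-0.53, -0.53, -0.53, -0.53, -0.53, -0.53, -0.53, -0.53, -0.53, -0.53, -0.53, -0.53, -0.53, -0.53, -0.53, -0.53, -0.53, -0.53, -0.53, -0.53],
)

```text
clock: 13.38
eef_pos: [0.4712, 0.1181, 0.065]
tcp_rot: [-1.155, 1.289, -1.288]
wrist_force: [-0.0, -0.0, 0.5]
width: 0.0201
```

```bash
python3 look.py 7 wrist
```

```text
13.3833 [0.4712 0.1181 0.065 ] yaw -96.24 q [-1.1   0.52  0.91  2.2  -0.65  0.71 -1.41] w 0.020063889251217867 F [-0.03 -0.01  0.45]
wrist fixed_face 0.6 [ 22.  215.9] [0.6118 0.1287 0.008 ]
wrist sliding_face 0.58 [ 22.7 334.5] [0.6032 0.0504 0.008 ]
wrist big_ring_center 0.88 [261.  465.7] [ 0.4088 -0.0638  0.007 ]
wrist big_ring_center 0.71 [154.5 254. ] [0.5215 0.1131 0.007 ]
wrist big_ring_center 0.68 [265.4 386.5] [0.4133 0.008  0.007 ]
```

View pics/wrist7.png

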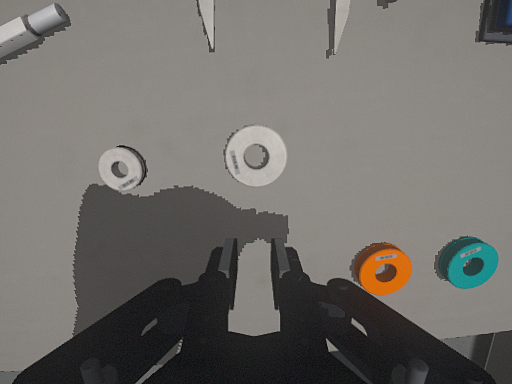

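Emit:
play_rows(
  linear=[
    [0, 1.5, 0],
    [0, 4, 0],
    [0, 5.7, 0],
    [0, 6, 0.3],
    [0, 6, 0.8],
    [0, 6, 1.3],
    [0, 6, 1.8],
    [0, 6, 2.4],
    [0, 6, 3.0],
    [0, 6, 3.7],
    [0, 6, 4.4],
    [0, 6, 5.1],
    [0, 6, 5.8],
    [0, 6, 6.4],
    [0, 6, 7],
    [0, 6, 7.5],
    [0, 6, 7.9],
    [0, 6, 8.1],
    [0, 6, 8.2],
    [0, 6, 8.2],
  ],
  turn=[0, 0, 0, 0, 0, 0, 0, 0, 0, 0, 0, 0, 0, 0, 0, 0, 0, 0, 0, 0],
  hand=[-0.53, -0.53, -0.53, -0.53, -0.53, -0.53, -0.53, -0.53, -0.53, -0.53, -0.53, -0.53, -0.53, -0.53, -0.53, -0.53, -0.53, -0.53, -0.53, -0.53],
)

```text
clock: 15.3
eef_pos: [0.5528, 0.1095, 0.0048]
tcp_rot: [-1.154, 1.29, -1.289]
wrist_force: [0.2, 0.2, -0.4]
width: 0.0202
```

```bash
python3 look.py 8 wrist
```

```text
15.3 [0.5528 0.1095 0.0048] yaw -96.28 q [-0.88  0.7   0.76  2.05 -0.77  0.7  -1.3 ] w 0.0202163112793256 F [ 0.18  0.18 -0.38]
wrist fixed_face 0.65 [160.4 203. ] [0.6114 0.1307 0.008 ]
wrist fixed_face 0.28 [121.9 407.6] [0.6199 0.0233 0.008 ]
wrist sliding_face 0.9 [160.  353.1] [0.603  0.0516 0.008 ]
wrist big_ring_center 0.69 [203.  254.1] [0.5846 0.1065 0.007 ]
wrist stand 0.91 [123.5 409.4] [0.6183 0.0177 0.    ]
wrist stand 0.35 [159.3 203.6] [0.6109 0.1319 0.    ]
```

View pics/wrist8.png

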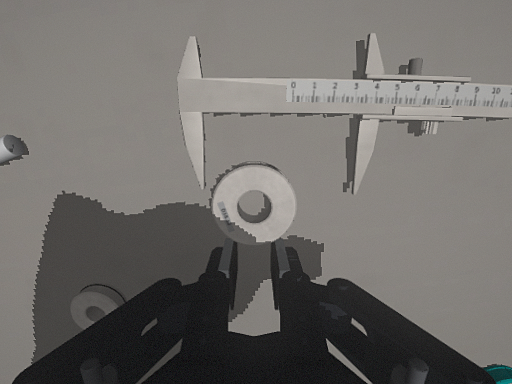

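Emit:
play_rows(
  linear=[
    [0, 0, 0.3],
    [0, 0, 0.7],
    [0, 0, 1.1],
    [0, 0, 1.5],
    [0, 0, 1.8],
    [0, 0, 2.0],
    [0, 0, 2.1],
    [0, 0, 2.1],
  ],
  turn=[0, 0, 0, 0, 0, 0, 0, 0],
  hand=[-0.53, -0.53, -0.53, -0.53, -0.53, -0.53, -0.53, -0.53],
)

```text
clock: 16.22
eef_pos: [0.5738, 0.1072, 0.0048]
tcp_rot: [-1.154, 1.29, -1.289]
wrist_force: [-0.1, -0.3, 0.6]
width: 0.0202
```

```bash
python3 look.py 9 wrist
```

```text
16.2167 [0.5738 0.1072 0.0048] yaw -96.29 q [-0.85  0.73  0.76  2.   -0.76  0.72 -1.3 ] w 0.02023891042019813 F [-0.08 -0.33  0.58]
wrist fixed_face 0.8 [195.9 206.5] [0.6127 0.1298 0.008 ]
wrist sliding_face 0.66 [203.8 255.8] [0.6052 0.1033 0.008 ]
wrist big_ring_center 0.92 [201.5 256.1] [0.6062 0.103  0.007 ]
```

View pics/wrist9.png

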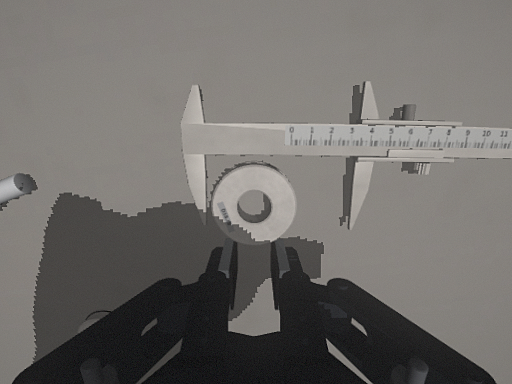

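Emit:
play_rows(
  linear=[
    [0, 0, 0.1],
    [0, 0, 0.2],
    [0, 0, 0.3],
    [0, 0, 0.3],
  ],
  turn=[0, 0, 0, 0],
  hand=[-0.53, -0.53, -0.53, -0.53],
)

```text
clock: 16.8
eef_pos: [0.5766, 0.1071, 0.0049]
tcp_rot: [-1.154, 1.29, -1.289]
wrist_force: [-1.1, 0.1, 0.6]
width: 0.0201
```

Emit:
play_rows(
  linear=[
    [0, 0, 0.05],
    [0, 0, 0.1],
    [0, 0, 0.1],
  ],
  turn=[0, 0, 0],
  hand=[-0.53, -0.53, -0.53],
)

```text
clock: 17.05
eef_pos: [0.5777, 0.1069, 0.0049]
tcp_rot: [-1.154, 1.29, -1.289]
wrist_force: [-1.3, 0.3, 0.5]
width: 0.0203
```

Emit:
play_rows(
  linear=[
    [0, 0, 0.05],
    [0, 0, 0.1],
    [0, 0, 0.1],
  ],
  turn=[0, 0, 0],
  hand=[-0.53, -0.53, -0.53],
)

```text
clock: 17.3
eef_pos: [0.5786, 0.1068, 0.0049]
tcp_rot: [-1.154, 1.29, -1.289]
wrist_force: [-1.8, 0.3, -0.1]
width: 0.0197
```

```bash
python3 look.py 10 wrist
```

```text
17.3 [0.5786 0.1068 0.0049] yaw -96.28 q [-0.85  0.73  0.76  1.99 -0.76  0.73 -1.3 ] w 0.019687245382167595 F [-1.85  0.25 -0.15]
wrist fixed_face 0.92 [205.  209.1] [0.6122 0.1288 0.008 ]
wrist sliding_face 0.77 [205.2 350.5] [0.6035 0.0503 0.008 ]
wrist big_ring_center 0.73 [201.4 253.6] [0.6113 0.104  0.007 ]
wrist stand 0.81 [166.9 402.7] [0.6203 0.0175 0.    ]
```

View pics/wrist10.png

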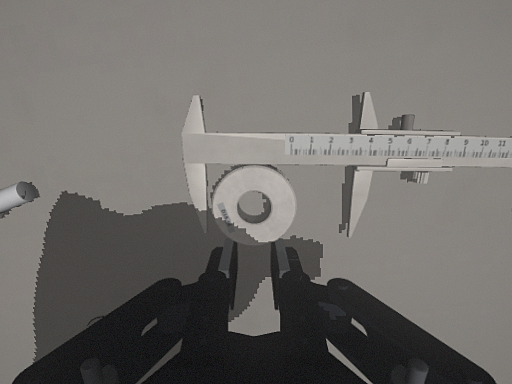

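Emit:
play_rows(
  linear=[
    [0, 0, 0.05],
    [0, 0, 0.1],
    [0, 0, 0.1],
  ],
  turn=[0, 0, 0],
  hand=[-0.53, -0.53, -0.53],
)

```text
clock: 17.8
eef_pos: [0.579, 0.1068, 0.0047]
tcp_rot: [-1.155, 1.291, -1.288]
wrist_force: [-6.0, 1.1, 3.5]
width: 0.0199
```

Emit:
play_rows(
  linear=[
    [0, 0, 0.05],
    [0, 0, 0.1],
    [0, 0, 0.1],
  ],
  turn=[0, 0, 0],
  hand=[-0.53, -0.53, -0.53],
)

```text
clock: 18.05
eef_pos: [0.5791, 0.1068, 0.0046]
tcp_rot: [-1.156, 1.292, -1.287]
wrist_force: [-7.8, 0.6, 4.3]
width: 0.0199
```

Run:
```python
from h import *
s=snapshot('wrist');f=s['frame']
cv2.imwrite('pics/w11c.png',cv2.resize(f[110:260,170:390],None,fx=3.5,fy=3.5,interpolation=cv2.INTER_CUBIC));print(state()['wrist_force'])
```

```text
[-7.38490662  1.16126279  5.12228073]
```

View pics/w11c.png

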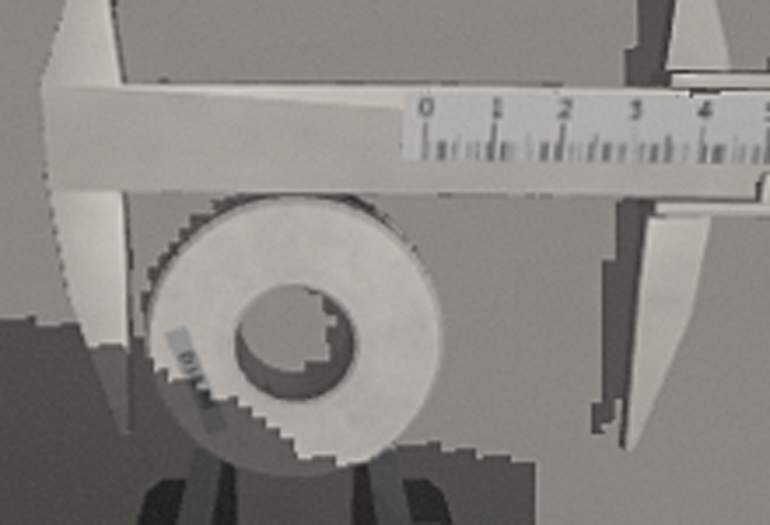

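Ring rests against the beam (contact force rose to ~7 N and it stopped). Now I withdraw and go behind the sliding jaw.

Emit:
play_rows(
  linear=[
    [0, 0, -0.8],
    [0, 0, -2.5],
    [0, -1.5, -3],
    [0, -4.5, -3],
    [0, -7, -3],
    [0.5, -7.5, -3],
    [1.5, -7.5, -2.5],
    [3, -7.5, -1.5],
    [4.5, -7.5, -0.5],
    [6, -7.5, 0.8],
    [7.3, -7.5, 2],
    [8.2, -7.5, 2.65],
    [8.2, -7.5, 2.65],
    [8.2, -7.5, 2.65],
    [8.2, -7.5, 2.65],
    [8.2, -7.5, 2.65],
    [8.2, -7.5, 2.65],
    [8.2, -7.5, 2.65],
    [8.2, -7.5, 2.65],
    [8.2, -7.5, 2.65],
  ],
  turn=[0, 0, 0, 0, -0.1, -0.2, -0.32, -0.44, -0.56, -0.68, -0.8, -0.92, -1.04, -1.15, -1.26, -1.37, -1.48, -1.57, -1.57, -1.57],
  hand=[-0.53, -0.53, -0.53, -0.53, -0.53, -0.53, -1, -1, -1, -1, -1, -1, -1, -1, -1, -1, -1, -1, -1, -1],
)

```text
clock: 19.77
eef_pos: [0.5967, 0.0221, 0.0795]
tcp_rot: [-1.567, 0.091, -0.087]
wrist_force: [-0.6, -0.2, -1.6]
width: -0.0001
```

```bash
python3 look.py 12 wrist
```

```text
19.7667 [0.5967 0.0221 0.0795] yaw -6.5 q [-0.49  0.52  0.46  1.93 -0.32  0.77  0.03] w -8.913288630381608e-05 F [-0.59 -0.24 -1.6 ]
wrist fixed_face 0.93 [ 75.  259.5] [0.613  0.1296 0.008 ]
wrist sliding_face 0.92 [178.7 258.6] [0.6039 0.051  0.008 ]
wrist big_ring_center 0.89 [109.6 261. ] [0.6116 0.105  0.007 ]
wrist big_ring_center 0.88 [241.2  56. ] [0.4116 0.0135 0.007 ]
wrist big_ring_center 0.73 [310.1  79.5] [ 0.4084 -0.0641  0.007 ]
```

View pics/wrist12.png

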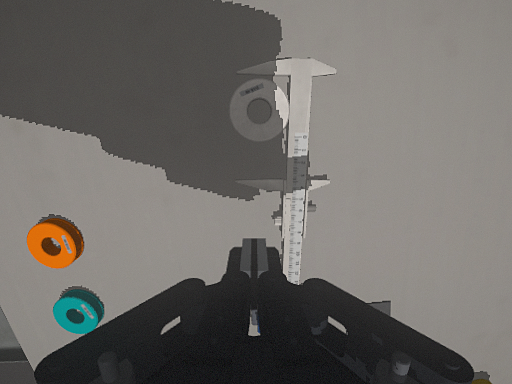

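Run:
```python
from h import *
s=snapshot('wrist');f=s['frame'];cv2.imwrite('pics/w13c.png',cv2.resize(f[50:260,220:340],None,fx=2.85,fy=2.85,interpolation=cv2.INTER_CUBIC))
for a in [(215,272),(208,275),(223,275),(183,238),(190,252)]:print(a,ray(s,a,.01).round(4))
```

```text
(215, 272) [0.6119 0.0189 0.01  ]
(208, 275) [0.615  0.0249 0.01  ]
(223, 275) [0.6138 0.0112 0.01  ]
(183, 238) [0.5865 0.05   0.01  ]
(190, 252) [0.5973 0.0428 0.01  ]
```

View pics/w13c.png

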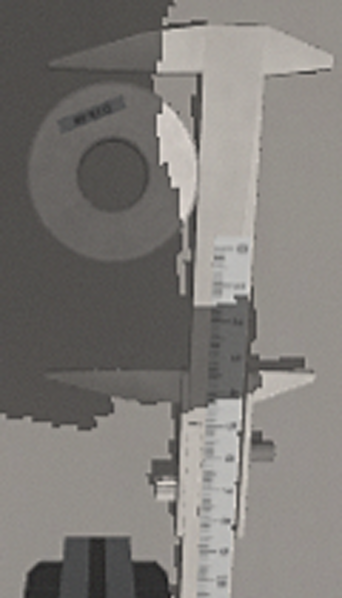

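Emit:
play_rows(
  linear=[
    [0, 1.5, 0],
    [0, 4, 0],
    [0, 6.4, 0],
    [0, 7.3, 0],
    [0, 7.4, 0.2],
    [0, 7.4, 0.5],
    [0, 7.4, 0.8],
    [0, 7.4, 1],
    [0, 7.4, 1.2],
    [0, 7.4, 1.5],
    [0, 7.4, 1.8],
    [0, 7.4, 2.1],
    [0, 7.4, 2.4],
    [0, 7.4, 2.7],
    [0, 7.4, 2.9],
    [0, 7.4, 3.1],
    [0, 7.4, 3.2],
    [0, 7.4, 3.2],
  ],
  turn=[0, 0, 0, 0, 0, 0, 0, 0, 0, 0, 0, 0, 0, 0, 0, 0, 0, 0],
  hand=[-1, -1, -1, -1, -1, -1, -1, -1, -1, -1, -1, -1, -1, -1, -1, -1, -1, -1],
)

```text
clock: 21.57
eef_pos: [0.6, 0.0546, 0.0053]
tcp_rot: [-1.568, 0.089, -0.085]
wrist_force: [0.6, 0.1, 0.5]
width: -0.0002
```

```bash
python3 look.py 14 wrist
```

```text
21.5667 [0.6    0.0546 0.0053] yaw -6.35 q [-0.5   0.63  0.39  1.94 -0.39  0.65  0.04] w -0.00022191984150807581 F [0.56 0.07 0.47]
wrist fixed_face 0.67 [125. 262.] [0.6125 0.1282 0.008 ]
wrist sliding_face 0.8 [226.2 263.5] [0.6077 0.0725 0.008 ]
wrist big_ring_center 0.73 [168.  261.6] [0.61  0.106 0.007]
wrist stand 0.66 [293.3 291.1] [0.6211 0.0188 0.    ]
wrist stand 0.33 [122.5 262.3] [0.613  0.1293 0.    ]
```

View pics/wrist14.png

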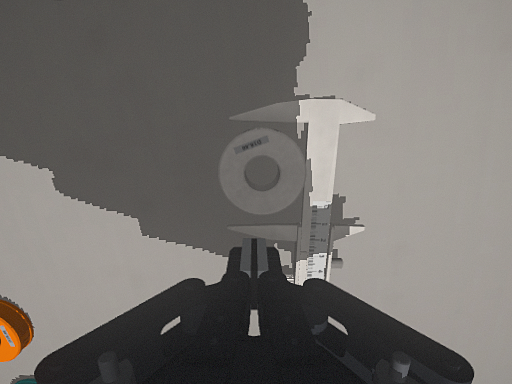

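Emit:
play_rows(
  linear=[
    [0, 0, 0.15],
    [0, 0, 0.35],
    [0, 0, 0.5],
    [0, 0, 0.65],
    [0, 0, 0.7],
    [0, 0, 0.7],
  ],
  turn=[0, 0, 0, 0, 0, 0],
  hand=[-1, -1, -1, -1, -1, -1],
)

```text
clock: 22.32
eef_pos: [0.6008, 0.0614, 0.0053]
tcp_rot: [-1.568, 0.089, -0.085]
wrist_force: [0.5, 0.4, -0.3]
width: 0.0
```

Emit:
play_rows(
  linear=[
    [0, 0, 0.05],
    [0, 0, 0.1],
    [0, 0, 0.15],
    [0, 0, 0.15],
  ],
  turn=[0, 0, 0, 0],
  hand=[-1, -1, -1, -1],
)

```text
clock: 22.65
eef_pos: [0.6009, 0.0628, 0.0053]
tcp_rot: [-1.568, 0.089, -0.085]
wrist_force: [0.5, -1.2, 0.1]
width: -0.0003
```

```bash
python3 look.py 15 wrist; python3 -c "
import cv2;f=cv2.imread('pics/wrist15.png');cv2.imwrite('pics/w15c.png',cv2.resize(f[90:260,200:390],None,fx=3.5,fy=3.5,interpolation=cv2.INTER_CUBIC))"
```

```text
22.65 [0.6009 0.0628 0.0053] yaw -6.36 q [-0.51  0.63  0.4   1.94 -0.39  0.65  0.02] w -0.00034481219698671405 F [ 0.48 -1.15  0.06]
wrist fixed_face 0.75 [138.1 261.6] [0.6126 0.13   0.008 ]
wrist sliding_face 0.93 [225.5 258.5] [0.6059 0.0815 0.008 ]
wrist big_ring_center 0.59 [187.8 260.9] [0.6095 0.1033 0.007 ]
wrist stand 0.55 [226.8 263.3] [0.6084 0.0769 0.    ]
```

View pics/w15c.png

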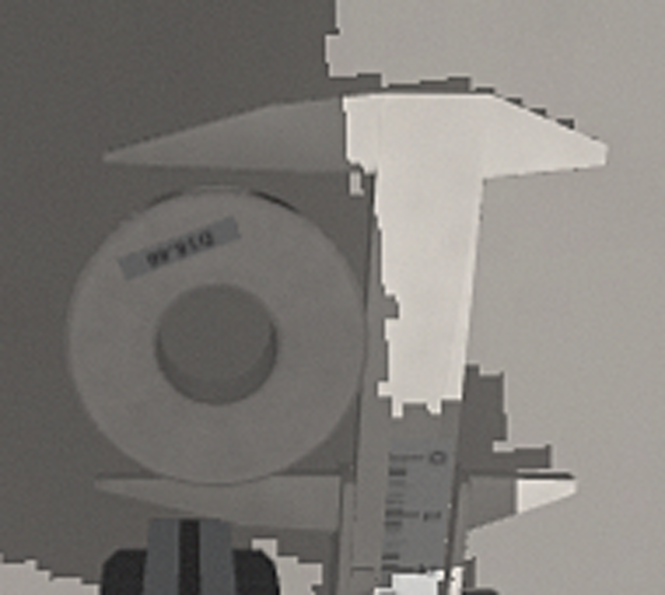

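Emit:
play_rows(
  linear=[
    [0, 0, 0.05],
    [0, 0, 0.1],
    [0, 0, 0.1],
  ],
  turn=[0, 0, 0],
  hand=[-1, -1, -1],
)

```text
clock: 23.15
eef_pos: [0.6011, 0.0639, 0.0053]
tcp_rot: [-1.568, 0.089, -0.085]
wrist_force: [-0.1, -1.0, -1.1]
width: -0.0
```

Emit:
play_rows(
  linear=[
    [0, 0, 0.05],
    [0, 0, 0.1],
    [0, 0, 0.1],
  ],
  turn=[0, 0, 0],
  hand=[-1, -1, -1],
)

```text
clock: 23.4
eef_pos: [0.6012, 0.0651, 0.0053]
tcp_rot: [-1.567, 0.089, -0.085]
wrist_force: [-0.8, 0.2, -0.1]
width: -0.0001
```

```bash
python3 look.py 16 wrist; python3 -c "
import cv2;f=cv2.imread('pics/wrist16.png');cv2.imwrite('pics/w16c.png',cv2.resize(f[90:260,200:390],None,fx=3.5,fy=3.5,interpolation=cv2.INTER_CUBIC))"
```

```text
23.4 [0.6012 0.0651 0.0053] yaw -6.35 q [-0.51  0.63  0.4   1.93 -0.39  0.65  0.02] w -0.00010684744869669788 F [-0.84  0.2  -0.15]
wrist fixed_face 0.69 [145.9 261.1] [0.6122 0.1283 0.008 ]
wrist sliding_face 0.67 [227.3 260.4] [0.6071 0.0825 0.008 ]
wrist big_ring_center 0.74 [189.  260.5] [0.6095 0.1049 0.007 ]
```

View pics/w16c.png

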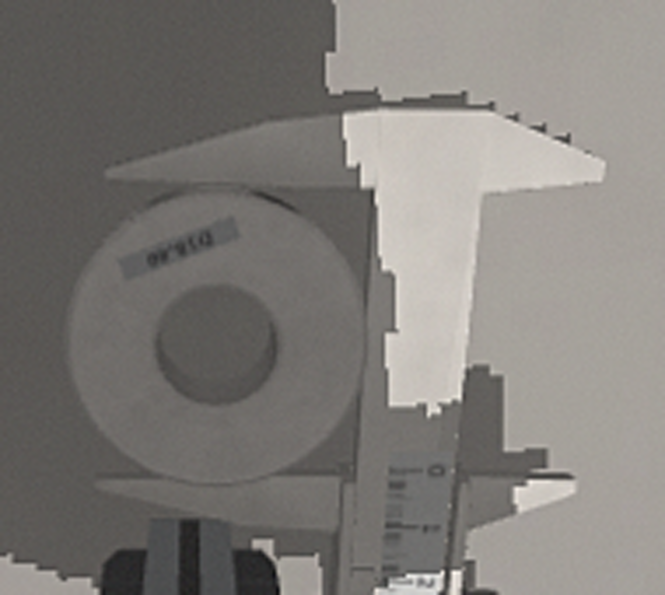

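Ring moves with the jaw; almost at the fixed jaw. Finer steps now.

Emit:
play_rows(
  linear=[
    [0, 0, 0.03],
    [0, 0, 0.05],
    [0, 0, 0.05],
  ],
  turn=[0, 0, 0],
  hand=[-1, -1, -1],
)

```text
clock: 23.9
eef_pos: [0.6012, 0.0655, 0.0053]
tcp_rot: [-1.567, 0.089, -0.085]
wrist_force: [0.9, -0.8, 0.6]
width: -0.0001
```

Emit:
play_rows(
  linear=[
    [0, 0, 0.03],
    [0, 0, 0.05],
    [0, 0, 0.05],
  ],
  turn=[0, 0, 0],
  hand=[-1, -1, -1],
)

```text
clock: 24.15
eef_pos: [0.6013, 0.066, 0.0053]
tcp_rot: [-1.568, 0.089, -0.085]
wrist_force: [-0.1, -1.7, -1.0]
width: 0.0003
```

Emit:
play_rows(
  linear=[
    [0, 0, 0.03],
    [0, 0, 0.05],
    [0, 0, 0.05],
  ],
  turn=[0, 0, 0],
  hand=[-1, -1, -1],
)

```text
clock: 24.4
eef_pos: [0.6013, 0.0663, 0.0053]
tcp_rot: [-1.568, 0.089, -0.085]
wrist_force: [-0.1, -3.1, 0.0]
width: -0.0001
```

```bash
python3 look.py 17 wrist; python3 -c "
import cv2;f=cv2.imread('pics/wrist17.png');cv2.imwrite('pics/w17c.png',cv2.resize(f[90:260,200:390],None,fx=3.5,fy=3.5,interpolation=cv2.INTER_CUBIC))"
```

```text
24.4 [0.6013 0.0663 0.0053] yaw -6.36 q [-0.51  0.64  0.4   1.93 -0.39  0.65  0.02] w -8.435442974862929e-05 F [-0.09 -3.09  0.04]
wrist fixed_face 0.58 [147.4 261.3] [0.6124 0.1287 0.008 ]
wrist sliding_face 0.55 [223.8 260. ] [0.6072 0.0859 0.008 ]
wrist big_ring_center 0.63 [189.1 262.2] [0.6105 0.1059 0.007 ]
wrist big_ring_center 0.58 [340.3   0. ] [0.4108 0.0143 0.007 ]
wrist stand 0.65 [146.2 262.9] [0.6134 0.1284 0.    ]
```

View pics/w17c.png

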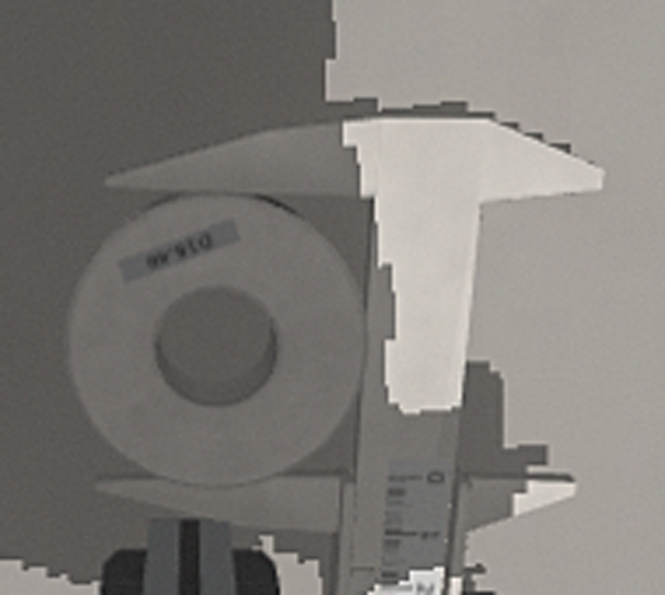

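Emit:
play_rows(
  linear=[
    [0, 0, 0.03],
    [0, 0, 0.05],
    [0, 0, 0.05],
  ],
  turn=[0, 0, 0],
  hand=[-1, -1, -1],
)

```text
clock: 24.9
eef_pos: [0.6014, 0.0666, 0.0053]
tcp_rot: [-1.568, 0.089, -0.085]
wrist_force: [-0.7, -4.3, 0.8]
width: -0.0001
```

Emit:
play_rows(
  linear=[
    [0, 0, 0.05],
    [0, 0, 0.08],
    [0, 0, 0.08],
  ],
  turn=[0, 0, 0],
  hand=[-1, -1, -1],
)

```text
clock: 25.15
eef_pos: [0.6014, 0.0669, 0.0053]
tcp_rot: [-1.568, 0.09, -0.085]
wrist_force: [-0.8, -5.9, 1.1]
width: 0.0003
```

```bash
python3 look.py 18 wrist; python3 -c "
import cv2;f=cv2.imread('pics/wrist18.png');cv2.imwrite('pics/w18c.png',cv2.resize(f[90:260,200:390],None,fx=3.5,fy=3.5,interpolation=cv2.INTER_CUBIC))"
```

```text
25.15 [0.6014 0.0669 0.0053] yaw -6.39 q [-0.52  0.64  0.4   1.93 -0.39  0.65  0.01] w 0.00033772870351516624 F [-0.8  -5.86  1.11]
wrist fixed_face 0.93 [146.9 263.5] [0.6136 0.1294 0.008 ]
wrist sliding_face 0.73 [224.8 263.2] [0.6091 0.0857 0.008 ]
wrist big_ring_center 0.66 [189.2 262. ] [0.6105 0.1065 0.007 ]
```

View pics/w18c.png

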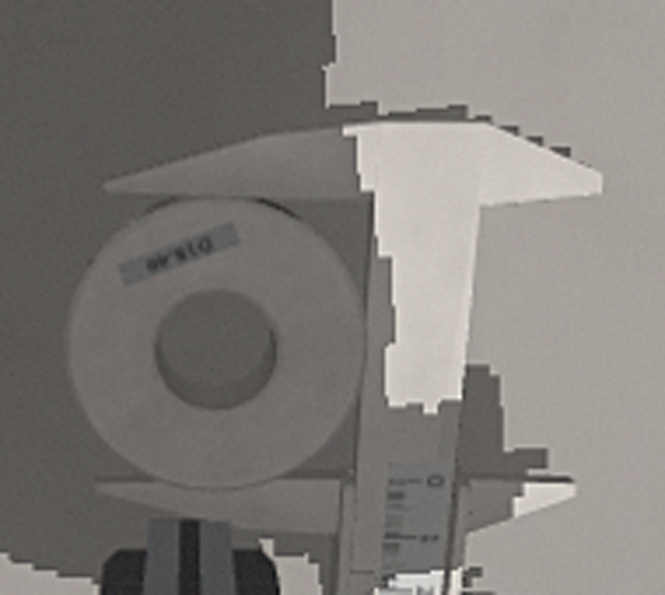

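Emit:
play_rows(
  linear=[
    [0, 0, -0.2],
    [0, 0, -0.8],
    [0, 0, -1.5],
    [0, -1.5, -1.7],
    [0, -4, -1.7],
    [0, -7, -1.7],
    [-1, -9, -2],
    [-2, -10, -2.5],
    [-2, -10, -2.5],
    [-2, -10, -2.5],
  ],
  turn=[0, 0, 0, 0, 0, 0, 0, 0, 0, 0],
  hand=[-1, -1, -1, -1, -1, -1, -1, -1, -1, -1],
)

```text
clock: 26.23
eef_pos: [0.5791, 0.0441, 0.1058]
tcp_rot: [-1.567, 0.089, -0.086]
wrist_force: [0.4, 0.1, -0.5]
width: 0.0001
```

```bash
python3 look.py 19 wrist; python3 -c "
import cv2;f=cv2.imread('pics/wrist19.png');cv2.imwrite('pics/w19c.png',cv2.resize(f[50:200,200:360],None,fx=4,fy=4,interpolation=cv2.INTER_CUBIC))"
```

```text
26.2333 [0.5791 0.0441 0.1058] yaw -6.4 q [-0.57  0.46  0.49  1.95 -0.29  0.8  -0.03] w 0.00014492619513692024 F [ 0.37  0.11 -0.48]
wrist fixed_face 0.68 [108.4 280.4] [0.6114 0.1266 0.008 ]
wrist sliding_face 0.55 [159.5 278.1] [0.6057 0.0827 0.008 ]
wrist big_ring_center 0.9 [132.8 280.8] [0.6101 0.106  0.007 ]
wrist big_ring_center 0.79 [307.6 112.8] [ 0.4073 -0.0624  0.007 ]
wrist big_ring_center 0.56 [248.   98.9] [0.4141 0.0123 0.007 ]
wrist stand 0.71 [220.4 297.6] [0.6208 0.0178 0.    ]
```

View pics/w19c.png

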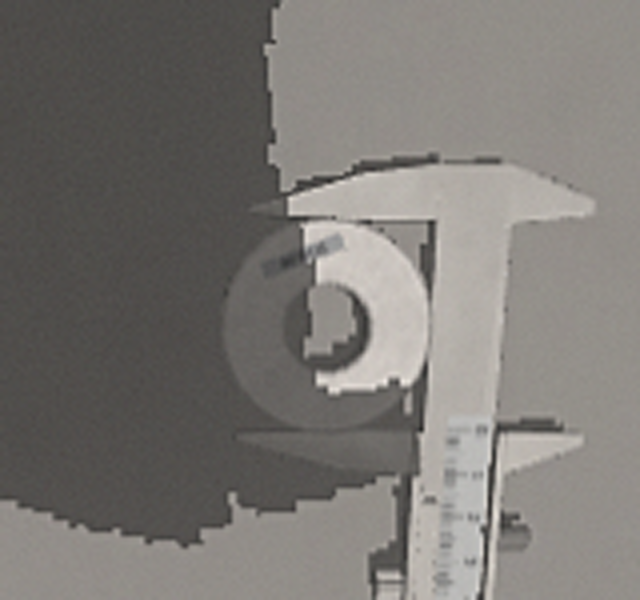

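Emit:
play_rows(
  linear=[
    [0.7, 0.9, -0.7],
    [1.5, 2, -1.5],
    [2, 2.6, -2],
    [2, 2.6, -2],
    [2, 2.6, -2],
  ],
  turn=[0, 0, 0, 0, 0],
  hand=[-1, -1, -1, -1, -1],
)

```text
clock: 26.9
eef_pos: [0.5964, 0.0214, 0.0777]
tcp_rot: [-1.57, 0.093, -0.084]
wrist_force: [-0.2, 0.3, 0.8]
width: 0.0002
```

```bash
python3 look.py 20 wrist; python3 -c "
import cv2,numpy as np
cl=cv2.createCLAHE(4,(4,4))
o=[]
for n in (12,20):
    f=cv2.imread(f'pics/wrist{n}.png',0);f=cv2.resize(cl.apply(f)[60:150,225:320],None,fx=4,fy=6,interpolation=cv2.INTER_CUBIC);o.append(f)
cv2.imwrite('pics/cmp.png',np.hstack(o))"
```

```text
26.9 [0.5964 0.0214 0.0777] yaw -6.45 q [-0.5   0.52  0.46  1.93 -0.33  0.77  0.04] w 0.00018113230979469982 F [-0.17  0.28  0.77]
wrist fixed_face 0.69 [ 76.3 259.8] [0.6125 0.1274 0.008 ]
wrist sliding_face 0.77 [135.9 258.2] [0.6067 0.0847 0.008 ]
wrist big_ring_center 0.91 [238.6  57.7] [0.4147 0.0153 0.007 ]
wrist big_ring_center 0.82 [311.3  76.9] [ 0.4057 -0.0656  0.007 ]
wrist big_ring_center 0.75 [105.8 257.5] [0.6086 0.107  0.007 ]
wrist stand 0.91 [209.9 281.5] [0.6204 0.0184 0.    ]
```

View pics/cmp.png

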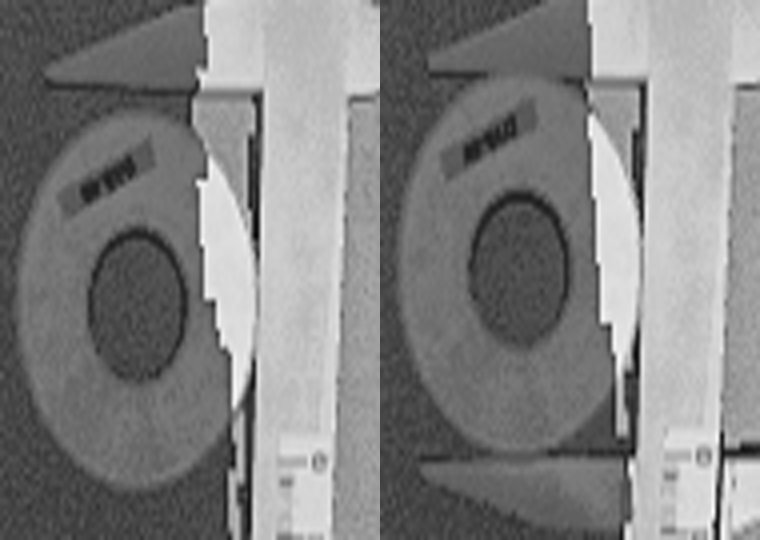

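Emit:
play_rows(
  linear=[
    [-0.5, -1, -0.5],
    [-2, -3, -1.5],
    [-4, -6, -3],
    [-6, -9, -5],
    [-8, -11, -7],
    [-9, -12, -8],
    [-9, -12, -8],
    [-9, -12, -8],
  ],
  turn=[0, 0, 0, 0, 0, 0, 0, 0],
  hand=[-1, -1, -1, -1, -1, -1, -1, -1],
)

```text
clock: 27.82
eef_pos: [0.4986, -0.0473, 0.2005]
tcp_rot: [-1.567, 0.088, -0.087]
wrist_force: [0.8, 1.7, -0.5]
width: -0.0003
```

```bash
python3 look.py 21 scene top
python3 - <<'E'
from h import *
a=cv2.imread('pics/top21.png')[120:290,80:410];b=cv2.imread('pics/scene21.png')[120:230,160:380]
cv2.imwrite('pics/fin.png',np.vstack([cv2.resize(a,(660,340)),cv2.resize(b,(500,250)).copy() if 0 else cv2.copyMakeBorder(cv2.resize(b,(500,250)),0,0,0,160,0)]))
for c in ['top']:
    s=snapshot(c)
    for n in ['small_ring','master','plug_gauge','sample_dish','bin']:
        for r in tip_of(n,c)[:1]: print(n,round(r['p'],2),ray(s,np.array(r['point'])*[384,512],0).round(4))
E
```

```text
27.8167 [ 0.4986 -0.0473  0.2005] yaw -6.39 q [-0.55  0.19  0.59  2.05 -0.13  0.94 -0.  ] w -0.0003206299233752769 F [ 0.8   1.66 -0.54]
scene fixed_face 0.73 [170.6 255.8] [0.6075 0.1334 0.008 ]
scene fixed_face 0.59 [164.3 268.8] [0.6137 0.0812 0.008 ]
scene sliding_face 0.24 [228.3 187. ] [0.4908 0.4183 0.008 ]
scene big_ring_center 0.61 [167.6 263. ] [0.6099 0.1055 0.007 ]
scene big_ring_center 0.55 [178.8 355.4] [ 0.4045 -0.0682  0.007 ]
scene big_ring_center 0.47 [181.6 332.7] [ 0.4326 -0.0059  0.007 ]
scene stand 0.71 [228.  187.6] [0.5001 0.4128 0.    ]
scene stand 0.69 [156.9 286. ] [0.6288 0.0023 0.    ]
top fixed_face 0.76 [159.9 267.8] [0.6111 0.1335 0.008 ]
top sliding_face 0.68 [162.7 287.6] [0.6048 0.0852 0.008 ]
top big_ring_center 0.83 [241.9 318.2] [0.4143 0.0113 0.007 ]
top big_ring_center 0.54 [246.8 348.4] [ 0.4034 -0.061   0.007 ]
top big_ring_center 0.51 [159.7 279.5] [0.6121 0.1049 0.007 ]
top stand 0.78 [158.5 313.5] [0.6178 0.0206 0.    ]
top stand 0.4 [161.4 287.9] [0.6096 0.0837 0.    ]
small_ring 0.55 [0.5233 0.2131 0.    ]
master 0.61 [0.5004 0.4078 0.    ]
plug_gauge 0.75 [0.6197 0.2773 0.    ]
sample_dish 0.89 [0.4298 0.5422 0.    ]
bin 0.6 [0.6219 0.4676 0.    ]
```

View pics/fin.png

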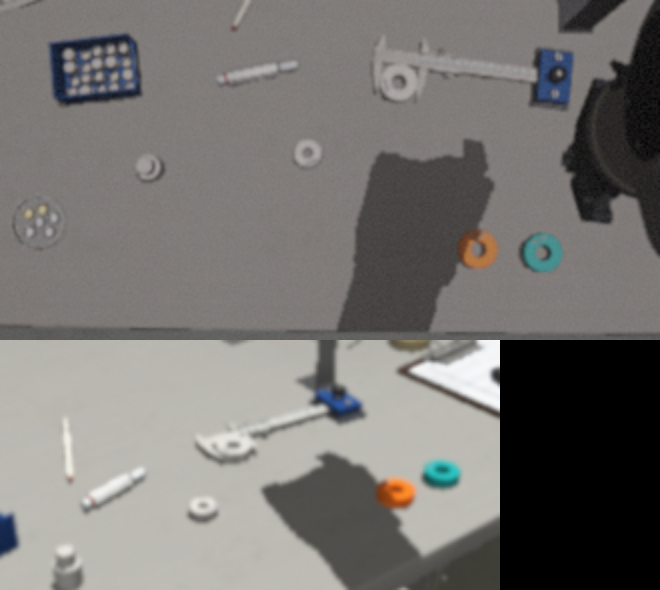

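Both final views show the ring between the jaws, the other things where they were and the hand clear.

```bash
python3 -c "
from h import *
print(hand_in())"
```

```text
the job is handed in; nothing more can be done
None
```

The large ring is measured: it sits snug between both long jaws against the beam, and I handed the job in after about 28 s with the hand clear. I used finger pushes only and picked up or pinched nothing.

- **Opening the caliper:** I pushed the sliding jaw back until the opening was about 80 mm.
- **Seating the ring:** I pushed the large steel ring sideways to the mouth and then in, until it stopped against the beam at about 7.8 N.
- **Closing the jaw:** I pushed the sliding jaw up in steps of 1 mm and less. The ring slid to the fixed jaw and the closing force rose to about 6 N, then I withdrew.

**Last checks:**
- **Fit:** Close-ups show the ring touching both jaws. The networks put the opening at about 43 to 48 mm in the last pictures, which is within their error of the ring's 46 mm.
- **Against the beam:** Two close-ups from nearly the same spot, before and after closing, differ by about 0.4 mm. The ring could have moved off the beam by that much. It is within the picture noise, so I left it.
- **Other things:** The other parts and the two coloured rings look unmoved. The networks' positions for them shifted by up to about 8 mm from the first readings, which fits their own scatter.
- **False reports:** In the last scene picture the networks reported the sliding jaw and the stand where the master is. I took these as false.

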